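Nest the cell box and hold the test probe on its round terminal

TASK

Seat the black cell box upright and fully home in the nest block whose pocket matches its oblong shape (either way round) and let go of it; then draw the test probe from its stand and hold it upright with its tip on the round brass terminal of the cell box, pressing lightly so that the sprung tip sinks about half way in without bottoming. Finish while still holding the probe there, pressed and still; never press hard, and leave the nuts, lens, puller, clip and round cell where they are.

Things in the scene. Friction and masses are not known exactly. Their poses are not given: they have to be found in the camera images.
- cell: Loose black polymer cell box, 66 (x) x 40 (y) x 60 mm high, 0.2 to 0.35 kg, upright on the table. Origin at the centre of its underside, z up. Its top has two brass terminals 2.5 mm high: a round disc 22 mm across, centred 16 mm towards +x, and a narrow bar, 8 (x) x 30 (y) mm, centred 20 mm towards -x. A thin grey band runs round it 48 mm up.
- cell_round_terminal (a point): Centre of the upper face of the round brass terminal on the cell box (62.5 mm above the box's underside).
- nest_rect: Fixed plywood nest block, 100 (x) x 76 (y) x 20 mm high, with an oblong pocket in the middle of its top, 71 (x) x 45 (y) mm, 14 mm deep, rim bevelled 3 mm (floor 6 mm above the table): the cell box's place. Origin at the centre of its underside, right below the pocket's centre. The three nest blocks stand in a row in any order.
- nest_square: Like nest_rect, but with an empty square pocket of 54 mm side: not for this cell box.
- nest_round: Like nest_rect, but with a round pocket 39 mm across, which holds the round cell.
- stand: Fixed wooden stand block, 66 x 66 x 85 mm high, with a vertical through hole 19 mm across in the middle, in which the probe hangs. Origin at the centre of the underside.
- probe: Loose test probe, 0.12 kg, hanging upright in the stand. Origin on its axis at the collar's underside (rests on the stand's top), z up. Black collar 32 mm across, z 0 to 6 mm; grey square grip 20 x 20 mm, sides along x and y, z 6 to 52 mm (top); steel barrel 14 mm across down to z -50 mm; sprung brass 6 mm pin, round end at z -72 mm when out. Raise it 75 mm or more to leave the stand.
- probe_point (a point): The very end of the probe's sprung brass tip; it moves with the tip.
- plunger (a joint): How far the probe's sprung tip is pushed in: 0 fully out, 0.012 m bottomed. The spring pushes back with 1.4 N at 0 and 350 N/m more as it sinks (3.5 N at 0.006, 5.6 N at 0.012).
- round_cell: Bystander: round black cell, 34 mm across, 50 mm high, standing in the round nest. Origin at the centre of its underside.
- nut_a: Bystander: brass thumb nut, 28 mm across, 17 mm high, on the table. Origin at the centre of its underside.
- nut_b: Bystander: second brass thumb nut, like nut_a.
- lens: Bystander: frosted glass indicator lens, a low dome 38 mm across, 17 mm high. Origin at the centre of its underside.
- puller: Bystander: steel terminal puller lying flat, about 165 x 60 x 22 mm, behind the nests. Origin under the crosspiece that joins its two legs.
- clip: Bystander: orange plastic jumper clip lying flat, about 77 x 14 x 18 mm. Origin at the centre of its underside.
Mind the look-alikes: they are no part of the job. Leave any purple look-alike of the cell alone.

How it is judged:
On the way, in this order (a step that is already met when the one before it is completed fails the run):
1. the cell box is seated home in the oblong nest and let go (z of cell in the frame of nest_rect between 0.003 and 0.009 m and horizontal distance between cell and nest_rect below 0.005 m and angle between the x axis of cell and the x axis of nest_rect, either way round below 0.12 rad and angle between cell's own z axis and vertical below 0.08 rad and contact force between cell and the fingers below 0.05 N), for 0.2 s.
2. the probe has been drawn out of its stand (z of cell in the frame of nest_rect between 0.003 and 0.009 m and horizontal distance between cell and nest_rect below 0.005 m and angle between the x axis of cell and the x axis of nest_rect, either way round below 0.12 rad and angle between cell's own z axis and vertical below 0.08 rad and distance between probe and stand above 0.155 m and contact force between probe and the fingers above 1 N), for 0.1 s.
At the end, for the whole second after the job is handed in: Cell box home in the oblong nest (5 mm, 0.12 rad either way round, within 3 mm of the floor, tilt < 0.08), not gripped; probe gripped, off its stand, still, upright to 0.14 rad, its point within 9 mm of the round terminal centre, tip in 2 to 10.5 mm, pressing 1 to 9 N (all of step 1 and horizontal distance between probe_point and cell_round_terminal below 0.009 m and distance between probe_point and cell_round_terminal below 0.011 m and angle between probe's own z axis and vertical below 0.14 rad and value of joint plunger between 0.002 and 0.0105 m and contact force between probe and cell between 1 and 9 N and contact force between probe and the fingers above 1 N and contact force between probe and stand below 0.05 N and linear speed of probe below 0.02 m/s); the arm keeps its last pose, push and grip.
It fails at once if the probe presses on the cell box with more than 20 N (contact force between probe and cell above 20 N).
It fails at once if a bystander (nut, lens, puller, clip or round cell) is moved more than 20 mm (distance of any of nut_a, nut_b, lens, puller, clip, round_cell from where it was at the start of the episode above 0.02 m).
It also fails if it takes over 50 s, if anything falls off the work surface, if the arm or the gripper's body presses on something with over 40 N, if the wrist force passes 120 N, or if a joint passes its speed limit or range.

ROBOT

A 7-joint arm with a two-finger parallel gripper is mounted at the origin on the work surface. World frame = base frame: x ahead of the robot, y to its left, z up, the work surface at z = 0. Lengths are in m, angles in rad, forces in N, time in s.
With the tool pointing down it reaches from about 0.4 to 0.85 m from the base axis. Payload 10.4 kg.
Tool frame: the origin (TCP) lies at the very end of the fingers, on their centre line; the grasp point (between the pads) lies 19 mm behind it; z points along the fingers, y is the direction in which the jaws open and shut (so a half turn about z gives the same grasp; the last joint's range is limited). The gripper opens to 87 mm and grips with 3 to 60 N. Pads are 19 mm wide; open, the fingers measure 117 mm over their backs; the gripper's body (75 mm by 190 mm) begins 51 mm behind the grasp point.
Start: joints at [-1.282, 0.332, -0.065, 1.46, 0.022, 1.35, -0.088], TCP at [0.192, 0.595, 0.223] pointing down, gripper open.
Joint ranges: [-2.6, 2.6], [-0.5, 2.12], [-1.47, 1.34], [0.16, 2.42], [-1.27, 4.41], [0.06, 2.06], [-2.6, 2.6]. Speed limits (rad/s): [2.22, 2.22, 2.79, 2.79, 3.14, 3.14, 3.14].

INTERFACE

Orientations are given as a unit quaternion [x, y, z, w].
In Python, from bench import r gives the robot as it stands.
- The arm moves only by the shell command python3 -m crank 'ROWS' [FORCE]. ROWS is JSON, a list of rows, each a list of 3 entries, a list of its own where there are three numbers: the opening, from -1 (shut) to 1 (fully open), so that 0 is half open, then the shift along the tool's x, y, z in mm, then the turn about the tool's z in degrees. A call has 1 to 12 rows; each row is the pose to reach, as a shift and turn from the pose commanded when the call began, along the tool's axes at that moment; what a row does not reach only later rows make up. A row lasts 1/12 s, in which the tool goes at most 41.7 mm and 7.16 degrees, less where a joint would pass 70% of its speed; a pose out of reach is approached as far as the arm can. A call with a gripper value outside its range is refused whole. The fingers move at their own pace and stop on an object; FORCE is the grip in N (left out, the last holds). Time passes only in rows, so rows that repeat a pose let the fingers close. It gives the time, the measured TCP pose, the force and the opening at its end, in the units of the state.
- r.read_state(): the state, without advancing time (a new reading comes with each control period).
- r.camera(name): name is "scene" or "top"; returns a dict with "pixels" (480x640x3 uint8, red, green, blue), "fov_y" (degrees; the focal length in pixels is half the picture's height over the tangent of half this angle, whatever the lens; pixels are square), "cx", "cy" (the principal point, pixels), "cam_to_world" (4x4, takes a point from camera to world coordinates). Camera axes: x right, y down, z forward; pixel columns grow to the right and rows downward; lengths in m; the calibration is good to about 2 mm. A picture is of the moment at which its call begins. There is no depth.
- r.close_job(): hands the job in, once; it reports no verdict.
The state is a dict: "time": time; "joint_positions": joint angles; "joint_vel": joint speeds; "joint_torque": joint torques, N m; "ee_pos": TCP position; "eef_rot": TCP orientation; "ft_force": force on the tool from outside, world axes, zero at the start; "torque": the same for the moment, N m; "width": finger opening in m.
Only numpy, scipy, OpenCV 4.12 (cv2) and the standard library are available. Lean on these libraries where they do the work, as an engineer would, in place of code of your own. Each camera call takes 0.05 s, during which the arm holds its last target.

## Working session

There is one attempt and no reset: what is moved stays moved. The work goes in short steps, Python scripts to look and compute and a shell command to move; the robot and the scene stay as the last step left them, time stands still between calls to the robot, and variables do not carry over. Pictures are saved under pics/ and viewed, and the job is handed in when it is done.

```bash
ls; mkdir -p pics; python3 - <<'E'
from bench import r
import cv2
s=r.read_state();print(s)
for n in("scene","top"):
    c=r.camera(n);cv2.imwrite(f"pics/{n}0.png",c["pixels"][:,:,::-1]);print(n,c["fov_y"],c["cx"],c["cy"],c["cam_to_world"])
E
```

```text
pics
{'time': 0.0, 'joint_positions': array([-1.28159068,  0.33287018, -0.06469415,  1.46097302,  0.02162376,
        1.34990092, -0.08848097]), 'joint_vel': array([ 5.20813152e-05, -6.17195820e-04, -8.32633679e-06,  3.57656583e-04,
        5.79301223e-04,  7.06563778e-04,  1.67925201e-04]), 'joint_torque': array([-7.26260150e-04, -6.23270202e+01,  2.42435164e-02, -3.89873922e+01,
       -6.12687715e-02,  4.00505948e-02,  1.51535382e-04]), 'ee_pos': array([0.19163036, 0.5944745 , 0.22173985]), 'eef_rot': array([ 1.55252050e-01,  9.87874623e-01, -7.24593097e-04, -6.63266836e-05]), 'ft_force': array([ 0.51977231, -0.36684877,  0.31454238]), 'torque': array([0.01989511, 0.02911718, 0.03875982]), 'width': 0.08700624567280217}
scene 57.12950593322627 315.3031935493422 243.01919779666372 [[-0.79107471  0.49326618 -0.36178623  0.88303993]
 [ 0.611542    0.65195407 -0.44829931  0.3908334 ]
 [ 0.01473712 -0.57588573 -0.81739736  0.76125912]
 [ 0.          0.          0.          1.        ]]
top 57.392630023880976 312.133986088728 234.9127444022738 [[ 0.01373033 -0.99852722  0.05248689  0.50548082]
 [-0.99988691 -0.01403327 -0.00540756 -0.00750916]
 [ 0.00613615 -0.05240671 -0.99860697  1.00915584]
 [ 0.          0.          0.          1.        ]]
```

View pics/scene0.png

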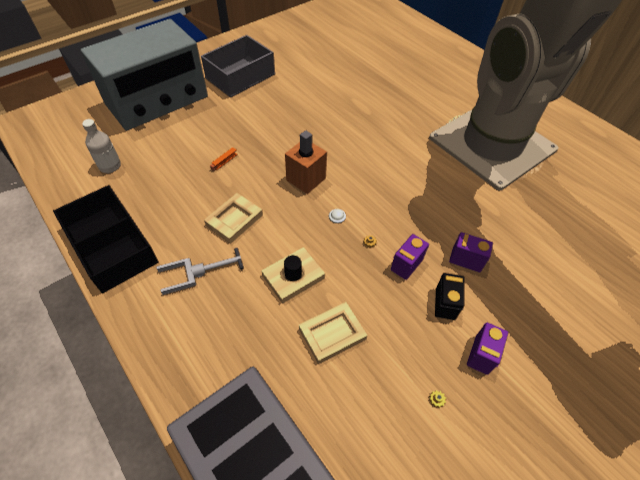

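View pics/top0.png

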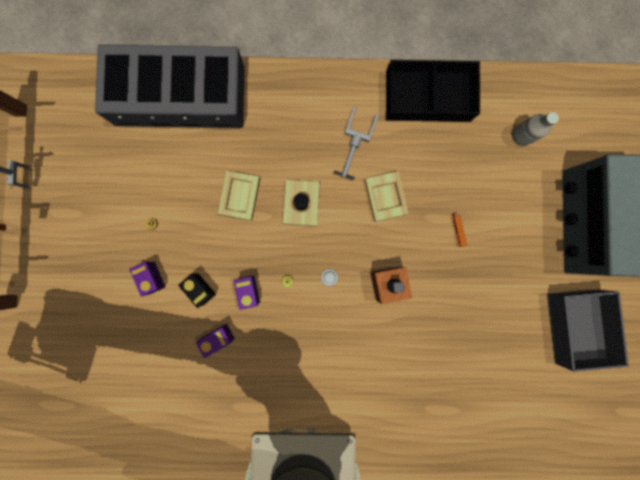

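```bash
python3 - <<'E'
import cv2
a=cv2.imread("pics/top0.png");
cv2.imwrite("pics/t1.png",cv2.resize(a[150:370,120:320],None,fx=2.7,fy=2.7,interpolation=cv2.INTER_CUBIC))
cv2.imwrite("pics/t2.png",cv2.resize(a[150:320,270:480],None,fx=3.5,fy=3.5,interpolation=cv2.INTER_CUBIC))
a=cv2.imread("pics/scene0.png");
cv2.imwrite("pics/s1.png",cv2.resize(a[215:415,250:520],None,fx=2.9,fy=2.9,interpolation=cv2.INTER_CUBIC))
E
```

```text
(no output)
```

View pics/t1.png

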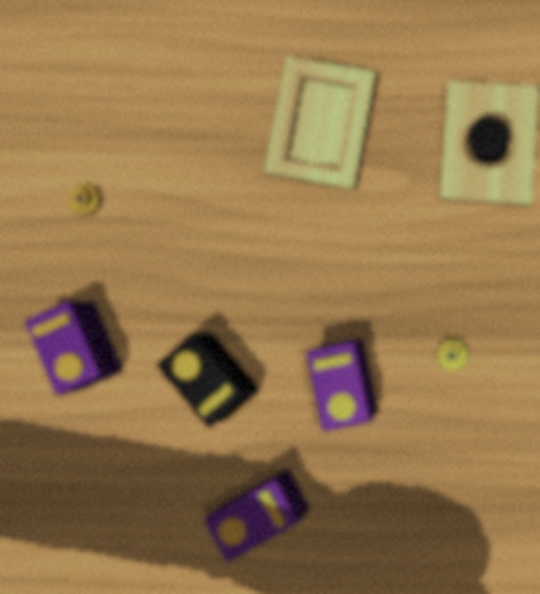

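View pics/t2.png

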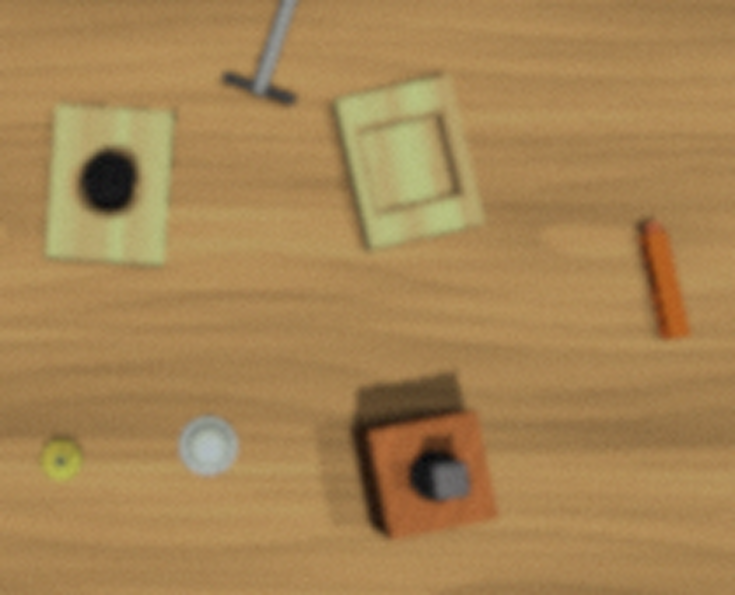

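View pics/s1.png

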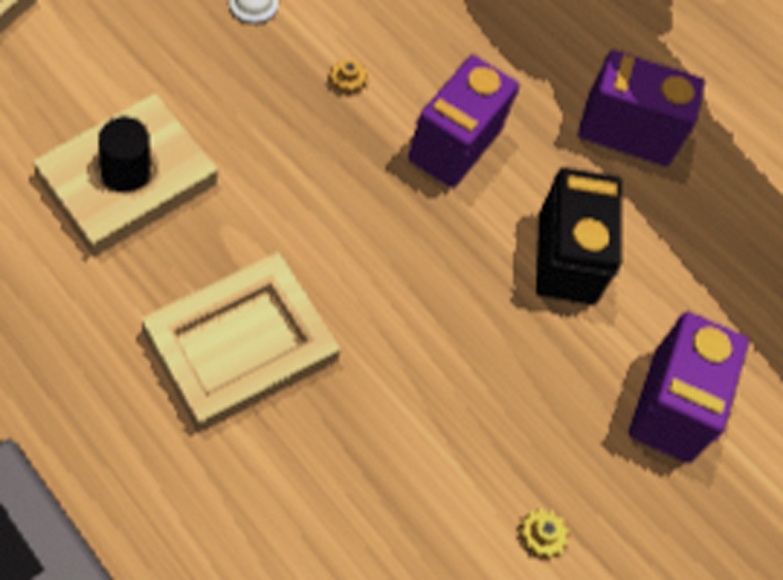

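```bash
cat > h.py <<'E'
import numpy as np
T={"scene":(57.12950593322627,315.3031935493422,243.01919779666372,np.array([[-0.79107471,0.49326618,-0.36178623,0.88303993],[0.611542,0.65195407,-0.44829931,0.3908334],[0.01473712,-0.57588573,-0.81739736,0.76125912]])),
"top":(57.392630023880976,312.133986088728,234.9127444022738,np.array([[0.01373033,-0.99852722,0.05248689,0.50548082],[-0.99988691,-0.01403327,-0.00540756,-0.00750916],[0.00613615,-0.05240671,-0.99860697,1.00915584]]))}
def ray(n,p):
    f,cx,cy,M=T[n];f=240/np.tan(np.radians(f/2))
    return M[:,3],M[:,:3]@np.array([(p[0]-cx)/f,(p[1]-cy)/f,1])
def pt(n,p,z):
    o,d=ray(n,p);return (o+d*(z-o[2])/d[2])
def proj(n,P):
    f,cx,cy,M=T[n];f=240/np.tan(np.radians(f/2));q=(np.atleast_2d(P)-M[:,3])@M[:,:3]
    return q[:,:2]/q[:,2:]*f+[cx,cy]
E
python3 - <<'E'
from h import *
np.set_printoptions(precision=4,suppress=True)
def t1(p):return(p[0]/2.7+120,p[1]/2.7+150)
def t2(p):return(p[0]/3.5+270,p[1]/3.5+150)
def s1(p):return(p[0]/2.9+250,p[1]/2.9+215)
def rep(nm,n,f,ps,z):
    P=np.array([pt(n,f(p),z)[:2] for p in ps]);print(nm,n,P.mean(0),[ (round(float(np.linalg.norm(b-a)),4),round(float(np.degrees(np.arctan2(*(b-a)[::-1]))),1)) for a,b in zip(P,np.roll(P,-1,0))])
rep("nest","top",t1,[(290,57),(378,70),(355,188),(265,173)],.02)
rep("nest","scene",s1,[(143,323),(279,253),(338,349),(202,414)],.02)
for n,f,a,b in(("top",t1,(215,400),(186,365)),("scene",s1,(592,185),(591,234))):
    A=pt(n,f(a),.0625)[:2];B=pt(n,f(b),.0625)[:2];d=B-A;L=np.linalg.norm(d);print("cell",n,A,B,L,np.degrees(np.arctan2(d[1],d[0])),A+d/L*20)
rep("stand","top",t2,[(365,430),(478,412),(497,515),(390,537)],.085)
print(pt("top",t2((450,480)),.137))
E
python3 - <<'E'
import cv2
a=cv2.imread("pics/scene0.png");
cv2.imwrite("pics/s2.png",cv2.resize(a[120:210,260:360],None,fx=6,fy=6,interpolation=cv2.INTER_CUBIC))
E
```

```text
nest top [0.6455 0.1536] [(0.0749, -97.6), (0.1014, 170.2), (0.0765, 81.3), (0.1001, -10.7)]
nest scene [0.6467 0.1556] [(0.1003, 171.9), (0.0744, 79.4), (0.0944, -11.2), (0.0691, -95.7)]
cell top [0.4162 0.2265] [0.4435 0.2503] 0.03621385348285082 40.99912659454932 [15.5106 13.3475]
cell scene [0.4189 0.226 ] [0.446  0.2495] 0.03591000865194756 40.99670622123919 [15.5139 13.3463]
stand top [ 0.4506 -0.185 ] [(0.069, -80.2), (0.0625, -169.3), (0.0656, 102.3), (0.0655, 13.6)]
[ 0.4501 -0.185   0.137 ]
```

View pics/s2.png

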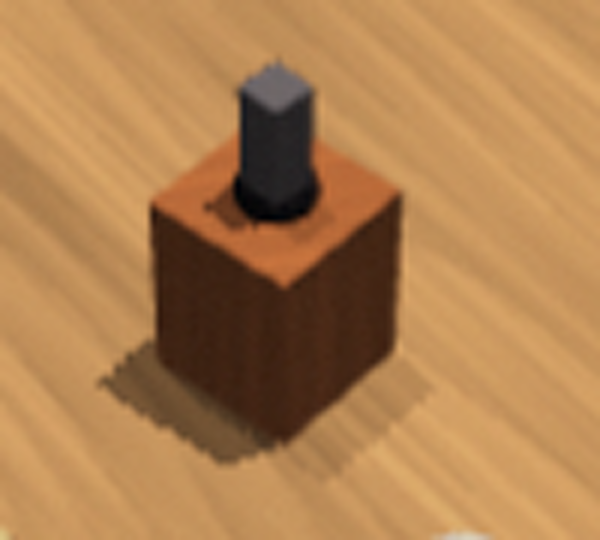

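```bash
python3 - <<'E'
from h import *
from scipy.optimize import least_squares
np.set_printoptions(precision=4,suppress=True)
def t1(p):return(p[0]/2.7+120,p[1]/2.7+150)
def s1(p):return(p[0]/2.9+250,p[1]/2.9+215)
def s2(p):return(p[0]/6+260,p[1]/6+120)
c=np.array([pt("scene",s2(p),.137)[:2] for p in [(240,92),(278,62),(314,90),(277,113)]])
print(c.mean(0),[(np.linalg.norm(b-a),np.degrees(np.arctan2(*(b-a)[::-1]))) for a,b in zip(c,np.roll(c,-1,0))])
c=np.array([pt("scene",s2(p),.085)[:2] for p in [(151,204),(284,287),(402,194)]])
print("stand",(c[0]+c[2])/2,[(np.linalg.norm(b-a),np.degrees(np.arctan2(*(b-a)[::-1]))) for a,b in zip(c,np.roll(c,-1,0))])
ce=np.array([.4327,.2393]);u=np.array([np.cos(np.radians(41)),np.sin(np.radians(41))]);v=np.array([-u[1],u[0]])
for a,b in(((456,115),(485,82)),((625,72),(678,90)),((697,394),(713,344))):
    A=pt("scene",s1(a),.0625)[:2];B=pt("scene",s1(b),.0625)[:2];d=(B-A);d/=np.linalg.norm(d);C=B-.016*d;w=np.array([-d[1],d[0]])
    print("purple",C,"in cell frame corners:",[(np.array([q@u,q@v])*1000).round().astype(int).tolist() for q in [C-ce+sx*.033*d+sy*.02*w for sx,sy in((1,1),(1,-1),(-1,-1),(-1,1))]])
E
```

```text
[ 0.4525 -0.1822] [(np.float64(0.0205141977049118), np.float64(-167.23122535994025)), (np.float64(0.019186569792295587), np.float64(93.85269648835984)), (np.float64(0.017513980098552415), np.float64(5.50155847353235)), (np.float64(0.016740095845596954), np.float64(-76.65885371736752))]
stand [ 0.4525 -0.1827] [(np.float64(0.06397707877442614), np.float64(102.08141605603757)), (np.float64(0.06419758470633039), np.float64(-169.3809745875222)), (np.float64(0.09178253044913812), np.float64(-33.553694533602695))]
purple [0.4315 0.1311] in cell frame corners: [[-110, -82], [-91, -47], [-33, -79], [-53, -114]]
purple [0.3246 0.1968] in cell frame corners: [[-122, 75], [-83, 67], [-97, 2], [-136, 11]]
purple [0.4584 0.3494] in cell frame corners: [[54, 57], [66, 95], [129, 76], [117, 37]]
```

```bash
python3 - <<'E'
from h import *
import cv2
a=cv2.imread("pics/scene0.png");x0,y0,f=290,295,8
a=cv2.resize(a[y0:y0+72,x0:x0+88],None,fx=f,fy=f,interpolation=cv2.INTER_CUBIC)
C=np.array([.6463,.1548])
for ang,col in((-10,(0,0,255)),(-8,(255,0,0))):
    t=np.radians(ang);R=np.array([[np.cos(t),-np.sin(t)],[np.sin(t),np.cos(t)]])
    for hx,hy,z in((.05,.038,.02),(.0385,.0255,.02),(.0355,.0225,.006)):
        P=np.array([[*(C+R@[sx*hx,sy*hy]),z] for sx,sy in((1,1),(1,-1),(-1,-1),(-1,1))])
        q=((proj("scene",P)-[x0,y0]+.5)*f).astype(int);cv2.polylines(a,[q],True,col,1)
cv2.imwrite("pics/ov.png",a)
E
```

```text
(no output)
```

View pics/ov.png

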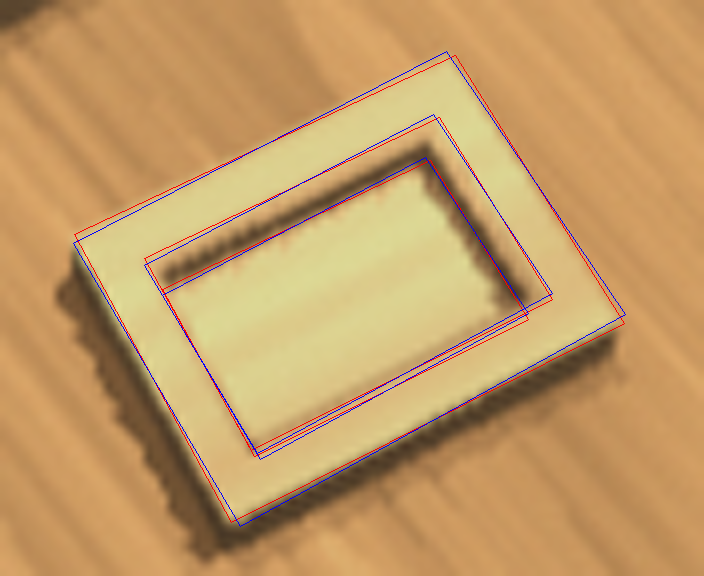

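```bash
cat > go.py <<'E'
import sys,numpy as np
from bench import r
from scipy.spatial.transform import Rotation as Ro
x,y,z,yaw=map(float,sys.argv[1:5])
s=r.read_state();R=Ro.from_quat(s["eef_rot"]).as_matrix()
cy=np.degrees(np.arctan2(R[1,1],R[0,1]))
print("t",round(s["time"],2),"pos",s["ee_pos"].round(4),"yaw_y",round(cy,2),"w",round(s["width"],4),"F",s["ft_force"].round(2),"j",s["joint_positions"].round(2), "tilt",np.degrees(np.arccos(-R[2,2])).round(2))
print("shift mm",(R.T@(np.array([x,y,z])-s["ee_pos"])*1000).round(1),"turn",round(-((yaw-cy+180)%360-180),2))
E
python3 go.py .4327 .2393 .15 131
```

```text
t 0.1 pos [0.1916 0.5946 0.2219] yaw_y 72.13 w 0.0873 F [-0.83  0.49  1.  ] j [-1.28  0.33 -0.06  1.46  0.02  1.35 -0.09] tilt 0.07
shift mm [-338.4 -264.1   72.2] turn -58.87
```

```bash
python3 -m crank '[[1,[-28,-22,5],-5],[1,[-56,-44,10],-10],[1,[-85,-66,15],-15],[1,[-113,-88,20],-20],[1,[-141,-110,26],-25],[1,[-169,-132,32],-30],[1,[-197,-154,38],-35],[1,[-226,-176,44],-40],[1,[-254,-198,50],-45],[1,[-282,-220,57],-50],[1,[-310,-242,65],-54.5],[1,[-338.4,-264,72],-58.9]]' 20
python3 -m crank '[[1,[0,0,0],0],[1,[0,0,0],0]]'
python3 go.py .4327 .2393 .025 131
python3 - <<'E'
from bench import r
import cv2
c=r.camera("scene");cv2.imwrite("pics/s3.png",c["pixels"][:,:,::-1])
E
```

```text
time: 1.1
ee_pos: [0.4332, 0.2381, 0.15]
eef_rot: [-0.352, 0.936, 0.0, -0.0]
ft_force: [1.3, 0.7, -0.1]
width: 0.0872
time: 1.27
ee_pos: [0.4334, 0.2377, 0.15]
eef_rot: [-0.348, 0.937, -0.0, -0.001]
ft_force: [-1.3, 0.2, -1.2]
width: 0.0873
t 1.27 pos [0.4334 0.2377 0.15  ] yaw_y 130.78 w 0.0873 F [-1.25  0.19 -1.23] j [-0.73  0.1   0.15  1.9  -0.02  1.14  1.7 ] tilt 0.07
shift mm [ -0.6   1.7 124.9] turn -0.22
```

View pics/s3.png

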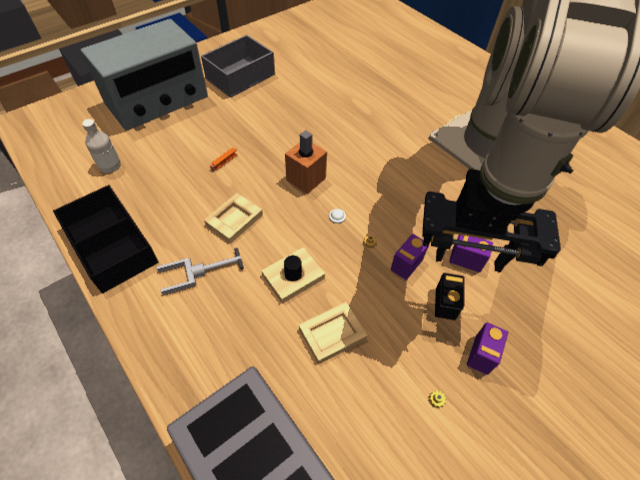

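The gripper is above the black cell (450,295), with its jaws spanning the 40 mm width and clear of the purple boxes.

```bash
python3 -m crank '[[1,[-0.6,1.7,25],0],[1,[-0.6,1.7,50],0],[1,[-0.6,1.7,75],0],[1,[-0.6,1.7,100],0],[1,[-0.6,1.7,115],0],[1,[-0.6,1.7,122],0],[1,[-0.6,1.7,124],0],[1,[-0.6,1.7,124],0]]' 20
python3 -m crank '[[-1,[0,0,0],0],[-1,[0,0,0],0],[-1,[0,0,0],0],[-1,[0,0,0],0],[-1,[0,0,0],0],[-1,[0,0,0],0],[-1,[0,0,0],0],[-1,[0,0,0],0]]' 25
python3 go.py .4327 .2393 .12 131
```

```text
time: 1.98
ee_pos: [0.4319, 0.2424, 0.0268]
eef_rot: [-0.351, 0.936, 0.0, 0.0]
ft_force: [0.9, 0.9, 0.4]
width: 0.0873
time: 2.65
ee_pos: [0.4324, 0.2413, 0.0266]
eef_rot: [-0.35, 0.937, -0.0, 0.0]
ft_force: [2.3, -2.3, 1.0]
width: 0.0418
t 2.65 pos [0.4324 0.2413 0.0266] yaw_y 131.03 w 0.0418 F [ 2.26 -2.31  0.99] j [-0.72  0.26  0.14  2.01 -0.05  0.88  1.72] tilt 0.02
shift mm [  1.   -1.7 -93.4] turn 0.03
```

```bash
python3 -m crank '[[-1,[0,0,0],0],[-1,[0,0,0],0],[-1,[0,0,0],0]]' 25
python3 -m crank '[[-1,[0,0,-10],0],[-1,[0,0,-30],0],[-1,[0,0,-50],0],[-1,[0,0,-70],0],[-1,[0,0,-85],0],[-1,[0,0,-92],0],[-1,[0,0,-92],0]]' 25
python3 go.py .4327 .2393 .12 131
python3 - <<'E'
from bench import r
import cv2
c=r.camera("scene");cv2.imwrite("pics/s4.png",c["pixels"][:,:,::-1])
E
```

```text
time: 2.9
ee_pos: [0.4324, 0.2412, 0.0266]
eef_rot: [-0.35, 0.937, -0.0, 0.0]
ft_force: [0.9, -3.2, 2.3]
width: 0.0398
time: 3.48
ee_pos: [0.4326, 0.2421, 0.1201]
eef_rot: [-0.351, 0.937, 0.001, 0.001]
ft_force: [-0.0, 0.7, -3.6]
width: 0.0399
t 3.48 pos [0.4326 0.2421 0.1201] yaw_y 131.05 w 0.0399 F [-0.04  0.68 -3.65] j [-0.74  0.13  0.14  1.93 -0.02  1.08  1.7 ] tilt 0.14
shift mm [ 1.8 -2.2  0.1] turn 0.05
```

View pics/s4.png

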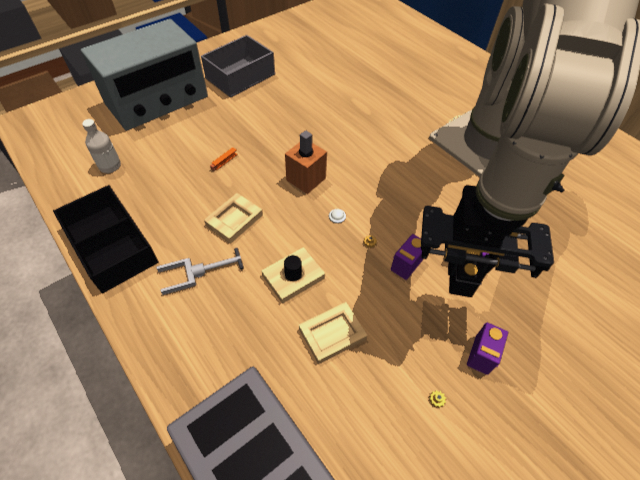

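```bash
python3 go.py .647 .1545 .12 80.5
```

```text
t 3.53 pos [0.4321 0.2418 0.1188] yaw_y 131.05 w 0.0397 F [-0.61  0.44 -3.95] j [-0.74  0.13  0.14  1.93 -0.02  1.08  1.7 ] tilt 0.05
shift mm [-104.8 -207.    -1.2] turn 50.55
```

```bash
python3 -m crank '[[-1,[-7,-14,0],4],[-1,[-17,-34,0],9],[-1,[-28,-55,0],14],[-1,[-39,-76,0],19.5],[-1,[-50,-98,0],25],[-1,[-61,-120,0],30.5],[-1,[-72,-142,0],36],[-1,[-83,-164,0],41],[-1,[-93,-184,0],45.5],[-1,[-101,-200,0],49],[-1,[-104.8,-207,0],50.5],[-1,[-104.8,-207,0],50.5]]'
python3 -m crank '[[-1,[0,0,0],0],[-1,[0,0,0],0],[-1,[0,0,0],0]]'
python3 go.py .647 .1545 .05 80.5
python3 - <<'E'
from bench import r
import cv2
c=r.camera("scene");cv2.imwrite("pics/s5.png",c["pixels"][:,:,::-1])
c=r.camera("top");cv2.imwrite("pics/t5.png",c["pixels"][:,:,::-1])
E
```

```text
time: 4.53
ee_pos: [0.6475, 0.1527, 0.1166]
eef_rot: [0.084, 0.996, -0.001, -0.001]
ft_force: [-1.0, -0.2, -3.7]
width: 0.0396
time: 4.78
ee_pos: [0.6461, 0.1551, 0.1184]
eef_rot: [0.081, 0.997, 0.0, -0.0]
ft_force: [-0.6, 0.1, -3.3]
width: 0.0397
t 4.78 pos [0.6461 0.1551 0.1184] yaw_y 80.66 w 0.0397 F [-0.59  0.07 -3.29] j [-0.56  0.5   0.36  1.49 -0.18  1.18  1.23] tilt 0.06
shift mm [-1.  -0.5 68.4] turn 0.16
```

View pics/s5.png

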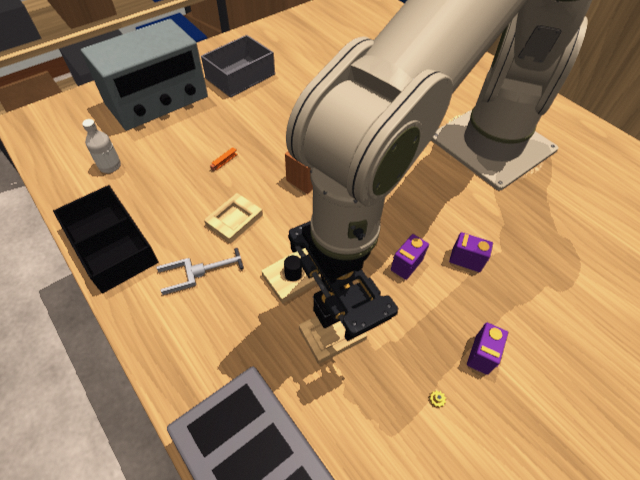

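The black cell hangs above the oblong nest near (335,330), with the gripper body well above the round cell at (292,267). Next I lower it to just above the rim.

```bash
python3 -m crank '[[-1,[-0.5,-0.3,12],0],[-1,[-0.5,-0.3,30],0],[-1,[-0.5,-0.3,48],0],[-1,[-0.5,-0.3,58],0],[-1,[-0.5,-0.3,63],0],[-1,[-0.5,-0.3,65],0],[-1,[-0.5,-0.3,65],0],[-1,[-0.5,-0.3,65],0]]'
python3 go.py .647 .1545 .0326 80.5
python3 - <<'E'
from bench import r
import cv2
for n,(x0,y0,w,h) in dict(scene=(270,230,150,150),top=(190,120,120,120)).items():
    c=r.camera(n)["pixels"][:,:,::-1][y0:y0+h,x0:x0+w];cv2.imwrite(f"pics/{n}6.png",cv2.resize(c,None,fx=4,fy=4,interpolation=2))
E
```

```text
time: 5.55
ee_pos: [0.6481, 0.1539, 0.0544]
eef_rot: [0.082, 0.997, 0.0, 0.001]
ft_force: [-0.9, -0.7, -3.2]
width: 0.0397
t 5.55 pos [0.6481 0.1539 0.0544] yaw_y 80.54 w 0.0397 F [-0.9  -0.72 -3.23] j [-0.55  0.57  0.34  1.54 -0.21  1.07  1.24] tilt 0.08
shift mm [ 1.2  0.4 21.8] turn 0.04
```

View pics/scene6.png

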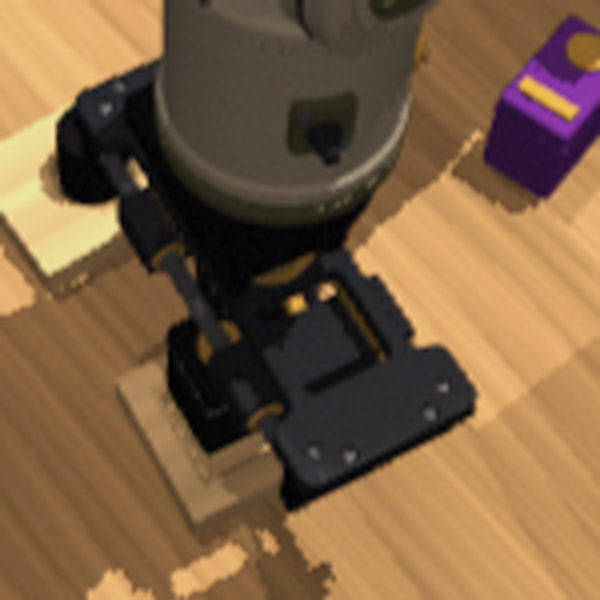

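View pics/top6.png

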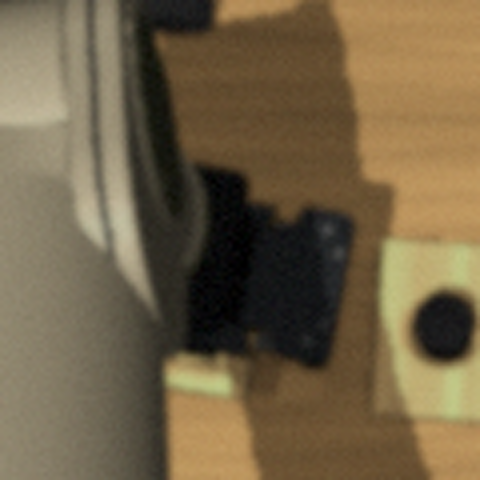

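The cell hangs just above the pocket, but the gripper hides most of it. I'll lower it in small steps and watch the force.

```bash
python3 -m crank '[[-1,[0.5,0.4,3],0],[-1,[0.5,0.4,6],0],[-1,[0.5,0.4,9],0],[-1,[0.5,0.4,11],0],[-1,[0.5,0.4,12],0]]'
python3 go.py .647 .1545 .0326 80.5
```

```text
time: 6.07
ee_pos: [0.6468, 0.1542, 0.0409]
eef_rot: [0.083, 0.997, -0.0, -0.0]
ft_force: [-0.1, 0.1, -2.5]
width: 0.0397
t 6.07 pos [0.6468 0.1542 0.0409] yaw_y 80.54 w 0.0397 F [-0.12  0.11 -2.54] j [-0.55  0.58  0.34  1.55 -0.21  1.05  1.25] tilt 0.04
shift mm [-0.1  0.3  8.3] turn 0.04
```

Underside at 14 mm, already below the 20 mm rim with no contact force.

```bash
python3 -m crank '[[-1,[0,0,2],0],[-1,[0,0,4],0],[-1,[0,0,6],0],[-1,[0,0,7.5],0],[-1,[0,0,8],0],[-1,[0,0,8],0]]'
python3 go.py .647 .1545 .0326 80.5
```

```text
time: 6.57
ee_pos: [0.647, 0.1542, 0.0333]
eef_rot: [0.083, 0.997, -0.0, -0.0]
ft_force: [-0.1, -0.6, -3.3]
width: 0.0399
t 6.57 pos [0.647  0.1542 0.0333] yaw_y 80.53 w 0.0399 F [-0.07 -0.59 -3.26] j [-0.55  0.59  0.33  1.55 -0.21  1.04  1.25] tilt 0.02
shift mm [0.1 0.3 0.7] turn 0.03
```

```bash
python3 -m crank '[[-1,[0,0,1],0],[-1,[0,0,1],0],[0.3,[0,0,1],0],[0.3,[0,0,1],0],[0.3,[0,0,1],0],[0.3,[0,0,1],0],[0.3,[0,0,1],0],[0.3,[0,0,1],0],[0.3,[0,0,1],0]]'
python3 -m crank '[[0.5,[0,0,-12],0],[0.5,[0,0,-35],0],[0.5,[0,0,-65],0],[0.5,[0,0,-95],0],[0.5,[0,0,-120],0],[0.5,[0,0,-140],0],[0.5,[0,0,-150],0],[0.5,[0,0,-150],0],[0.5,[0,0,-150],0]]'
python3 go.py .4515 -.1835 .2 101
python3 - <<'E'
from bench import r
import cv2
for n,(x0,y0,w,h) in dict(scene=(270,230,150,150),top=(190,120,120,120)).items():
    c=r.camera(n)["pixels"][:,:,::-1];cv2.imwrite(f"pics/{n}7f.png",c);c=c[y0:y0+h,x0:x0+w];cv2.imwrite(f"pics/{n}7.png",cv2.resize(c,None,fx=4,fy=4,interpolation=2))
E
```

```text
time: 7.32
ee_pos: [0.6472, 0.1543, 0.0326]
eef_rot: [0.083, 0.997, 0.0, 0.0]
ft_force: [0.3, 0.2, -0.1]
width: 0.0565
time: 8.07
ee_pos: [0.647, 0.1543, 0.1823]
eef_rot: [0.083, 0.997, 0.0, -0.0]
ft_force: [-0.5, -1.0, -1.0]
width: 0.065
t 8.07 pos [0.647  0.1543 0.1823] yaw_y 80.53 w 0.065 F [-0.46 -1.   -1.02] j [-0.57  0.46  0.37  1.42 -0.17  1.3   1.22] tilt 0.02
shift mm [ 137.3 -365.3  -17.8] turn -20.47
```

View pics/scene7.png

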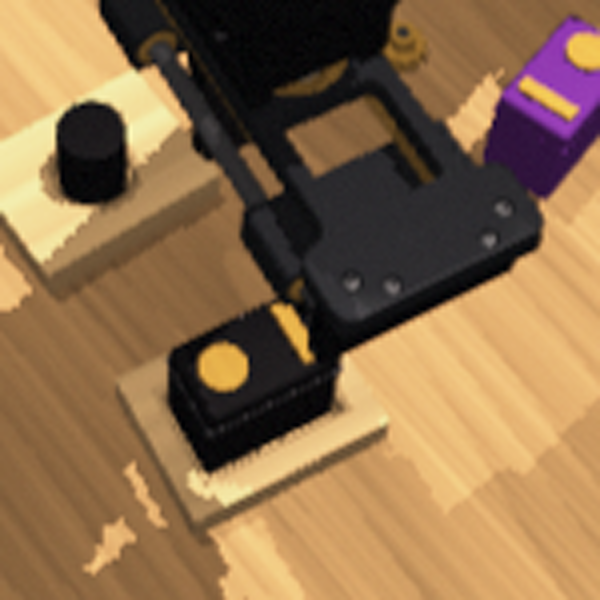

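```bash
python3 go.py .4515 -.1835 .2 11
```

```text
t 8.17 pos [0.6463 0.1542 0.1808] yaw_y 80.54 w 0.0656 F [-0.09  0.02  0.11] j [-0.57  0.46  0.37  1.42 -0.17  1.3   1.22] tilt 0.14
shift mm [ 136.7 -365.1  -18.5] turn 69.54
```

```bash
python3 -m crank '[[0.5,[8,-20,-4],6],[0.5,[21,-55,-10],12],[0.5,[34,-90,-18],18],[0.5,[47,-125,-18],24],[0.5,[60,-160,-18],30],[0.5,[73,-195,-18],36],[0.5,[86,-230,-18],42],[0.5,[99,-265,-18],48],[0.5,[112,-300,-18],54],[0.5,[124,-332,-18],60],[0.5,[132,-353,-18],65],[0.5,[136.8,-365.2,-18],69.5]]'
python3 -m crank '[[0.5,[0,0,0],0],[0.5,[0,0,0],0],[0.5,[0,0,0],0]]'
python3 go.py .4515 -.1835 .097 11
python3 - <<'E'
from bench import r
import cv2
for n,(x0,y0,w,h) in dict(scene=(240,80,150,150),top=(170,130,120,120)).items():
    c=r.camera(n)["pixels"][:,:,::-1];cv2.imwrite(f"pics/{n}8f.png",c);c=c[y0:y0+h,x0:x0+w];cv2.imwrite(f"pics/{n}8.png",cv2.resize(c,None,fx=4,fy=4,interpolation=2))
E
```

```text
time: 9.17
ee_pos: [0.4497, -0.1861, 0.1995]
eef_rot: [0.639, 0.769, -0.0, -0.001]
ft_force: [0.7, 0.1, -0.5]
width: 0.0649
time: 9.42
ee_pos: [0.4524, -0.1822, 0.1999]
eef_rot: [0.634, 0.773, -0.0, -0.0]
ft_force: [0.3, 0.5, -0.6]
width: 0.0651
t 9.42 pos [ 0.4524 -0.1822  0.1999] yaw_y 11.26 w 0.0651 F [ 0.34  0.48 -0.6 ] j [-0.4   0.02  0.71  1.88 -0.02  1.25  0.51] tilt 0.06
shift mm [ -1.1  -1.1 102.9] turn 0.26
```

View pics/scene8f.png

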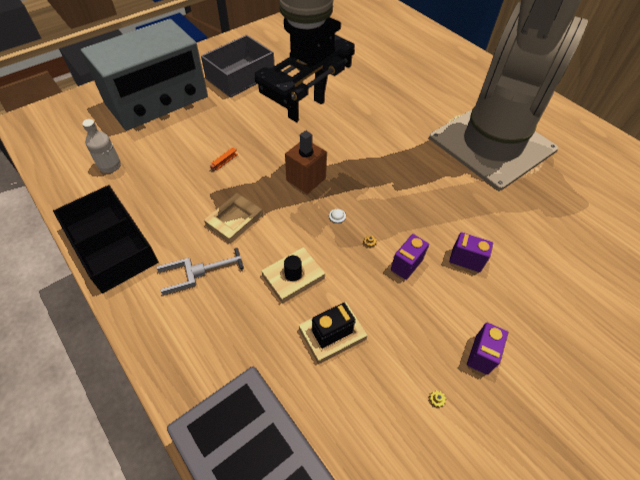

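View pics/top8f.png

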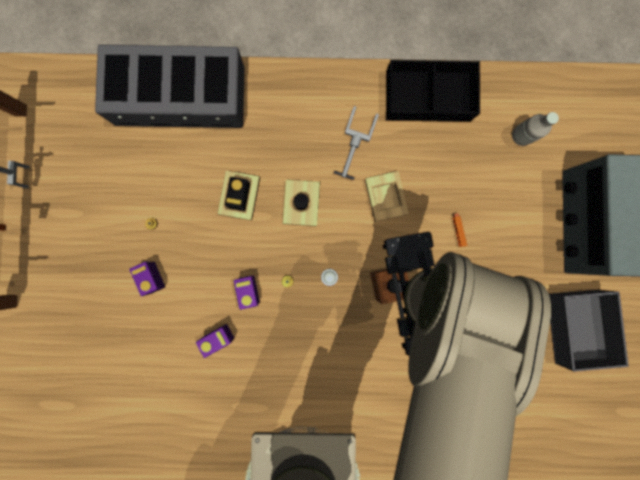

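View pics/top8.png

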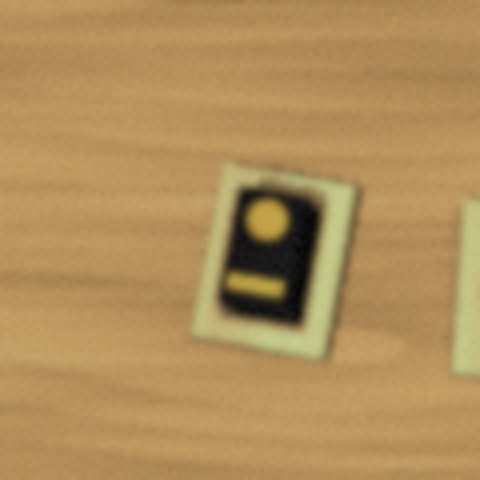

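The cell sits in the oblong pocket: top view disc at (237,185), scene view disc at (326,322). The open fingers are above the probe at (306,140) in the scene view. I'll go down onto its grip.

```bash
python3 - <<'E'
from h import *
print(pt("top",(236.75,185),.0685),pt("top",(170+255/4,130+286/4),.0685),pt("scene",(325.75,321.5),.0685))
E
python3 -m crank '[[0.5,[0,0,20],0],[0.5,[0,0,45],0],[0.5,[0,0,70],0],[0.5,[0,0,88],0],[0.5,[0,0,98],0],[0.5,[0,0,101],0],[0.5,[0,0,101],0],[0.5,[0,0,101],0]]'
python3 go.py .4515 -.1835 .097 11
python3 - <<'E'
from bench import r
import cv2
for n,(x0,y0,w,h) in dict(scene=(240,80,150,150)).items():
    c=r.camera(n)["pixels"][:,:,::-1][y0:y0+h,x0:x0+w];cv2.imwrite(f"pics/{n}9.png",cv2.resize(c,None,fx=4,fy=4,interpolation=2))
E
```

```text
[0.66053887 0.15162678 0.0685    ] [0.62463585 0.15726938 0.0685    ] [0.66252073 0.15146273 0.0685    ]
time: 10.18
ee_pos: [0.4528, -0.1835, 0.1003]
eef_rot: [0.636, 0.772, 0.0, 0.0]
ft_force: [0.3, 0.5, 0.9]
width: 0.0652
t 10.18 pos [ 0.4528 -0.1835  0.1003] yaw_y 11.07 w 0.0652 F [0.33 0.46 0.89] j [-0.36  0.16  0.71  1.99 -0.12  1.03  0.6 ] tilt 0.06
shift mm [ 0.2 -1.3  3.3] turn 0.07
```

View pics/scene9.png

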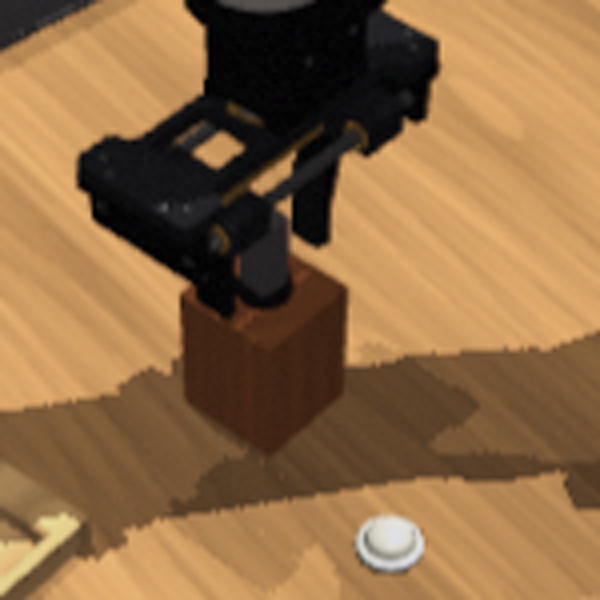

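```bash
python3 -m crank '[[0.5,[0,-1,2.5],0],[0.5,[0,-1,2.5],0],[-1,[0,-1,2.5],0],[-1,[0,-1,2.5],0],[-1,[0,-1,2.5],0],[-1,[0,-1,2.5],0],[-1,[0,-1,2.5],0],[-1,[0,-1,2.5],0],[-1,[0,-1,2.5],0],[-1,[0,-1,2.5],0],[-1,[0,-1,2.5],0],[-1,[0,-1,2.5],0]]' 30
python3 go.py .4515 -.1835 .19 11
```

```text
time: 11.23
ee_pos: [0.4512, -0.1836, 0.097]
eef_rot: [0.636, 0.772, 0.0, -0.0]
ft_force: [0.7, 0.9, -0.5]
width: 0.0199
t 11.23 pos [ 0.4512 -0.1836  0.097 ] yaw_y 11.04 w 0.0199 F [ 0.7   0.88 -0.55] j [-0.36  0.16  0.71  2.   -0.12  1.02  0.6 ] tilt 0.01
shift mm [  0.1   0.4 -93. ] turn 0.04
```

```bash
python3 -m crank '[[-1,[0,0,-6],0],[-1,[0,0,-16],0],[-1,[0,0,-28],0],[-1,[0,0,-41],0],[-1,[0,0,-54],0],[-1,[0,0,-67],0],[-1,[0,0,-78],0],[-1,[0,0,-87],0],[-1,[0,0,-93],0],[-1,[0,0,-96],0],[-1,[0,0,-96],0],[-1,[0,0,-96],0]]' 30
python3 go.py .6615 .1516 .192 80
python3 - <<'E'
from bench import r
import cv2
for n,(x0,y0,w,h) in dict(scene=(240,40,150,150)).items():
    c=r.camera(n)["pixels"][:,:,::-1][y0:y0+h,x0:x0+w];cv2.imwrite(f"pics/{n}10.png",cv2.resize(c,None,fx=4,fy=4,interpolation=2))
E
```

```text
time: 12.23
ee_pos: [0.4509, -0.1836, 0.1927]
eef_rot: [0.636, 0.772, -0.0, -0.0]
ft_force: [-0.5, 0.1, -1.3]
width: 0.0201
t 12.23 pos [ 0.4509 -0.1836  0.1927] yaw_y 11.04 w 0.0201 F [-0.54  0.12 -1.25] j [-0.4   0.03  0.72  1.89 -0.02  1.23  0.51] tilt 0.03
shift mm [288.7 270.8   0.6] turn -68.96
```

View pics/scene10.png

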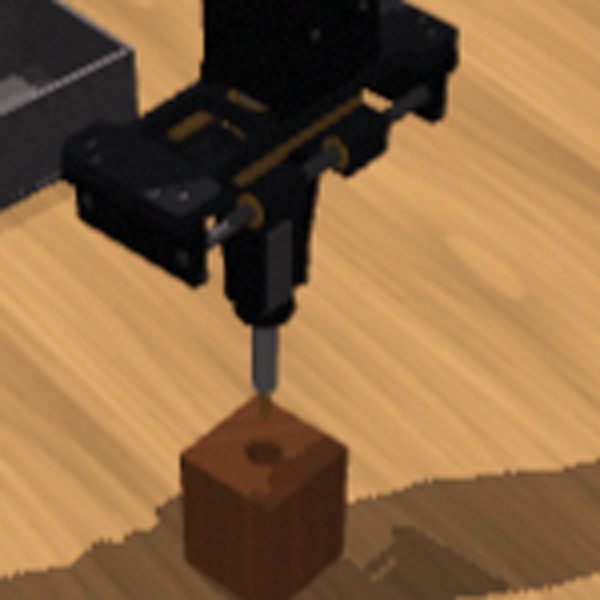

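The probe is clear of its stand and hanging upright, with its tip at about (306,144) in the full scene view. Now I carry it above the terminal.

```bash
python3 -m crank '[[-1,[14,13,0],3],[-1,[38,36,0],6],[-1,[64,60,0],10],[-1,[92,86,0],14],[-1,[120,112,0],18],[-1,[148,139,0],22],[-1,[176,165,0],26],[-1,[204,191,0],30],[-1,[230,216,0],34],[-1,[254,238,0],37],[-1,[274,257,0],39],[-1,[286,268,0],40]]' 30
python3 -m crank '[[-1,[2.5,2.7,0],0],[-1,[2.5,2.7,0],0],[-1,[2.5,2.7,0],0],[-1,[2.5,2.7,0],0]]'
python3 go.py .6615 .1516 .192 -29
python3 - <<'E'
from bench import r
import cv2
c=r.camera("scene")["pixels"][:,:,::-1];cv2.imwrite("pics/scene11f.png",c);cv2.imwrite("pics/scene11.png",cv2.resize(c[220:370,260:410],None,fx=4,fy=4,interpolation=2))
c=r.camera("top")["pixels"][:,:,::-1];cv2.imwrite("pics/top11f.png",c)
E
```

```text
time: 13.28
ee_pos: [0.6598, 0.1524, 0.1911]
eef_rot: [0.861, 0.508, -0.001, -0.001]
ft_force: [0.5, 0.8, -1.8]
width: 0.0201
time: 13.62
ee_pos: [0.6627, 0.1474, 0.1929]
eef_rot: [0.862, 0.507, -0.0, 0.0]
ft_force: [0.7, -0.4, -0.7]
width: 0.0202
t 13.62 pos [0.6627 0.1474 0.1929] yaw_y -29.06 w 0.0202 F [ 0.69 -0.43 -0.67] j [-0.68  0.51  0.57  1.37 -0.28  1.34 -0.61] tilt 0.04
shift mm [ 3.  -3.1  0.9] turn -0.06
```

View pics/scene11.png

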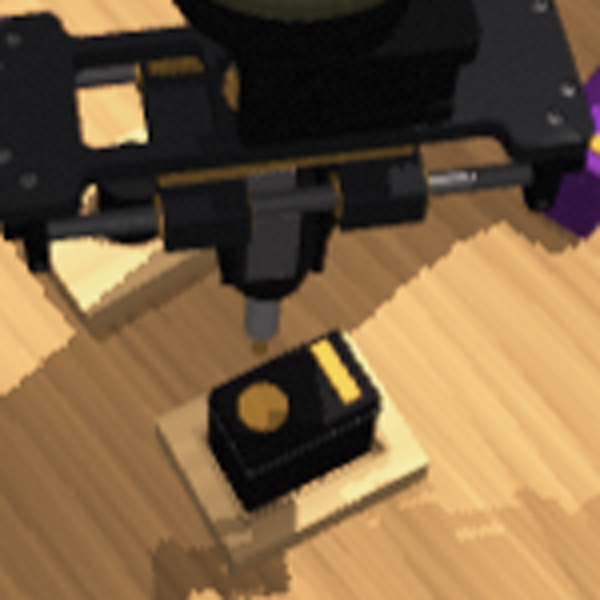

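View pics/top11f.png

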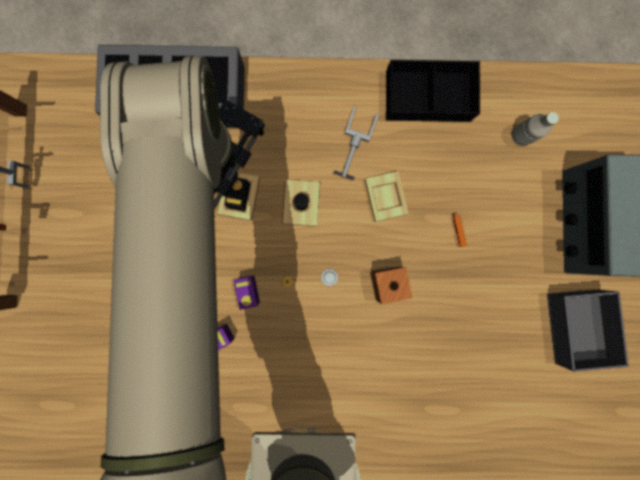

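```bash
python3 - <<'E'
from h import *
print(proj("scene",[[.6627,.1474,.1089],[.6615,.1516,.0685]]))
print(pt("scene",(260+261/4,220+349/4),.1089), pt("scene",(260+263/4,220+407/4),.0685))
E
python3 -m crank '[[-1,[3,-3,0],0],[-1,[3,-3,6],0],[-1,[3,-3,14],0],[-1,[3,-3,22],0],[-1,[3,-3,28],0],[-1,[3,-3,30],0],[-1,[3,-3,30],0],[-1,[3,-3,30],0]]'
python3 go.py .662 .1516 .1525 -29
python3 - <<'E'
from bench import r
import cv2
c=r.camera("scene")["pixels"][:,:,::-1];cv2.imwrite("pics/scene12.png",cv2.resize(c[270:370,260:390],None,fx=6,fy=6,interpolation=2))
E
```

```text
[[324.96243423 309.13127747]
 [326.26715307 321.22579721]]
[0.66019882 0.14500773 0.1089    ] [0.66280969 0.15182614 0.0685    ]
time: 14.38
ee_pos: [0.6619, 0.1532, 0.163]
eef_rot: [0.861, 0.508, -0.0, 0.0]
ft_force: [0.1, 0.5, -0.8]
width: 0.0197
t 14.38 pos [0.6619 0.1532 0.163 ] yaw_y -28.97 w 0.0197 F [ 0.07  0.54 -0.78] j [-0.68  0.53  0.56  1.4  -0.29  1.29 -0.61] tilt 0.01
shift mm [-1.3  0.9 10.5] turn 0.03
```

View pics/scene12.png

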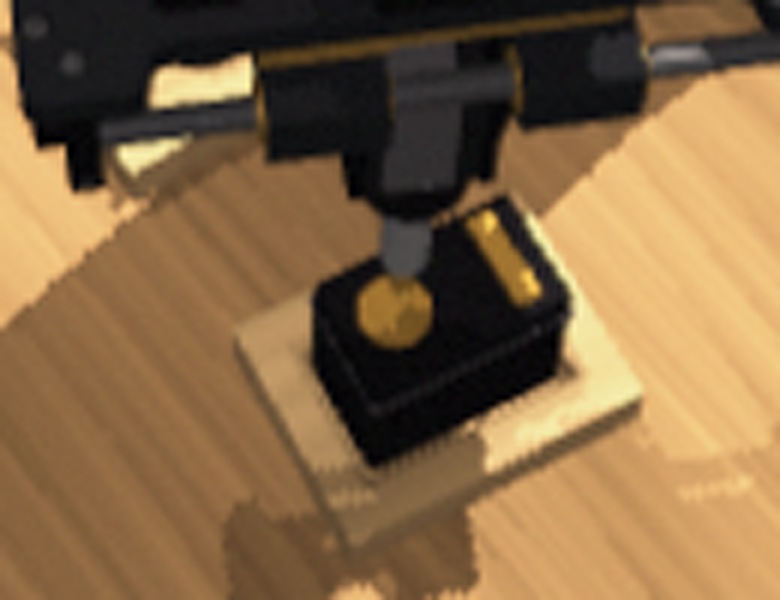

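The tip is over the disc and about 10 mm above it. Now I lower it gently until it touches.

```bash
python3 -m crank '[[-1,[-0.5,0.5,3],0],[-1,[-0.5,0.5,6],0],[-1,[-0.5,0.5,8],0],[-1,[-0.5,0.5,9],0],[-1,[-0.5,0.5,9],0],[-1,[-0.5,0.5,9],0]]'
python3 go.py .662 .1516 .1465 -29
python3 -m crank '[[-1,[0,0,1.5],0],[-1,[0,0,3],0],[-1,[0,0,4.5],0],[-1,[0,0,4.5],0],[-1,[0,0,4.5],0]]'
python3 go.py .662 .1516 .1465 -29
```

```text
time: 14.93
ee_pos: [0.662, 0.1526, 0.154]
eef_rot: [0.861, 0.508, -0.0, -0.0]
ft_force: [0.2, -0.4, -0.6]
width: 0.0201
t 14.93 pos [0.662  0.1526 0.154 ] yaw_y -28.97 w 0.0201 F [ 0.17 -0.4  -0.61] j [-0.68  0.54  0.56  1.41 -0.29  1.27 -0.61] tilt 0.01
shift mm [-0.9  0.5  7.5] turn 0.03
time: 15.35
ee_pos: [0.6622, 0.1527, 0.1497]
eef_rot: [0.861, 0.508, 0.0, 0.0]
ft_force: [-0.1, 0.3, 1.8]
width: 0.0201
t 15.35 pos [0.6622 0.1527 0.1497] yaw_y -28.96 w 0.0201 F [-0.12  0.34  1.83] j [-0.68  0.54  0.56  1.42 -0.29  1.26 -0.61] tilt 0.03
shift mm [-1.   0.3  3.2] turn 0.04
```

```bash
python3 -m crank '[[-1,[0,0,1],0],[-1,[0,0,2],0],[-1,[0,0,3],0],[-1,[0,0,3],0],[-1,[0,0,3],0],[-1,[0,0,3],0],[-1,[0,0,3],0],[-1,[0,0,3],0]]'
python3 go.py .662 .1516 .1465 -29
python3 - <<'E'
from bench import r
import cv2,numpy as np
f=[]
for i in range(16):
    c=r.camera("scene")["pixels"][:,:,::-1]; s=r.read_state(); f.append([*s["ft_force"],*s["ee_pos"],s["time"]])
f=np.array(f);print(f.mean(0).round(4),f.std(0).round(4),np.abs(s["joint_vel"]).max())
cv2.imwrite("pics/scene13f.png",c);cv2.imwrite("pics/scene13.png",cv2.resize(c[270:370,260:390],None,fx=6,fy=6,interpolation=2))
E
```

```text
time: 16.02
ee_pos: [0.6621, 0.1527, 0.1466]
eef_rot: [0.861, 0.508, 0.0, -0.0]
ft_force: [0.4, 0.8, 2.5]
width: 0.02
t 16.02 pos [0.6621 0.1527 0.1466] yaw_y -28.96 w 0.02 F [0.36 0.77 2.46] j [-0.68  0.54  0.56  1.42 -0.29  1.26 -0.6 ] tilt 0.02
shift mm [-1.   0.4  0.1] turn 0.04
[ 0.8663  0.4189  2.3864  0.6621  0.1526  0.1466 16.4417] [0.7973 0.5708 0.5028 0.     0.     0.     0.2305] 0.0009097541825453161
```

View pics/scene13.png

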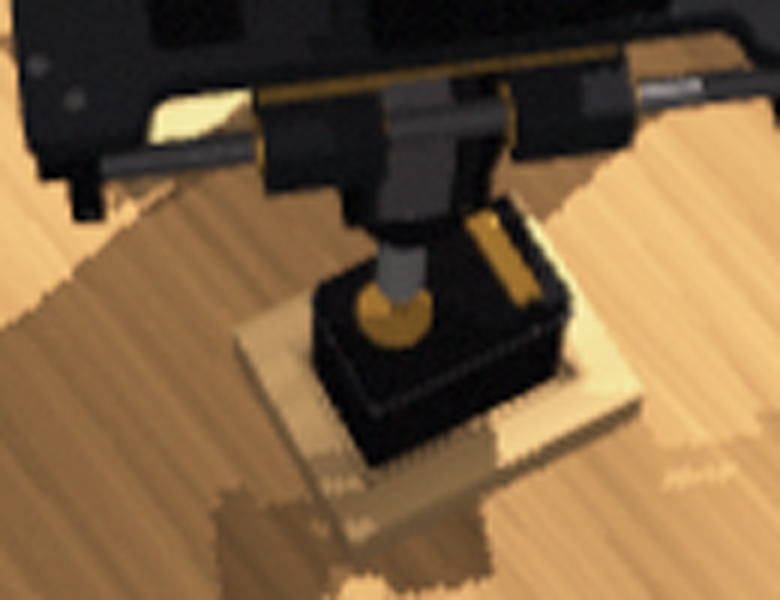

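View pics/scene13f.png

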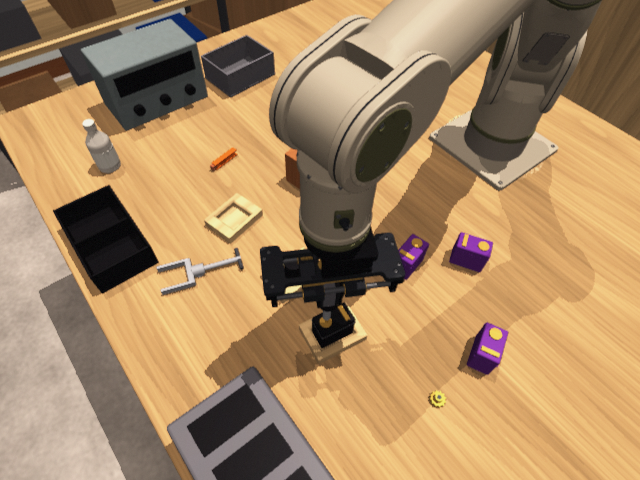

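```bash
python3 - <<'E'
from h import *
print((proj("scene",[[.6621,.1526,.0846],[.6621,.1526,.0685]])-[260,270])*6)
print(pt("scene",(260+401/6,270+294/6),.0846),pt("scene",(260+395/6,270+310/6),.0685))
E
```

```text
[[400.16993752 286.36454053]
 [398.14192252 311.09913276]]
[0.66336798 0.15456262 0.0846    ] [0.66260009 0.15179138 0.0685    ]
```

The projected barrel end and the disc centre agree to within about 3 mm. The force rise of about 3.5 N matches the spring at half stroke, and the arm is still. Handing in.

```bash
python3 -c "
from bench import r
print(r.close_job());s=r.read_state();print(s['time'],s['ee_pos'],s['ft_force'],s['width'])"
```

```text
the job is handed in; nothing more can be done
None
the job is handed in; nothing more can be done
```

The black cell box is seated and released in the oblong nest, and the probe is held upright, pressed on its round brass terminal. I handed the job in at about 17 s of the 50 s. No verdict was given, and the state could not be read after hand-in.

- **Cell box:** it went about 14 mm down into the pocket with no extra contact force and was let go with its underside at about 6 mm, the pocket floor. The pictures showed it square in the nest.
- **Probe position:** the TCP was at (0.662, 0.153) m against about (0.662, 0.152) m for the terminal centre. At the last look the tip itself was hidden behind the barrel, so I checked the barrel end instead, which agreed to about 3 mm.
- **Pressing force:** the vertical force rose by about 3.5 N from before contact, which fits the sprung tip being about 6 mm in, as does the height.
- **Stillness and grip:** the arm was still, tilt was about 0.02°, and the fingers held the 20 mm grip at 30 N.
- **Bystanders:** those visible in the last picture were where they started. The round cell, the lens and one nut were hidden behind the arm there, but the earlier pictures showed them in place.

The two cameras disagreed by about 2 mm on most points. I used the mean, which is well inside the tolerances.

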